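Fit the right dust-filter cartridge and shut the filter case

TASK

The bench dust extractor's filter case stands open and empty: from the tray of spares take the one cartridge whose length fills the case from end plate to end plate, and leave the other two standing in the tray and the things on the bench undisturbed. It stands upright in the tray, so first lay it down on its side on the bench and let go, then take it again from above around its middle and lower it fully home in the case, without dropping it. Then push the cover shut until it snaps past its catch and stays fully closed.

Things in the scene. Friction and masses are not known exactly. Their poses are not given: they have to be found in the camera images.
- cartridge_110: SPARE FILTER CARTRIDGE 110 mm long. All three look alike but for length: a round ribbed metal body 48 mm in diameter between two black square end caps 48 x 48 mm, 12 mm thick (counted in the length); both ends alike. Origin at its centre (mid length, on the axis), z along its axis, x and y square to the caps' sides. Starts standing on end in a tray cell. Mass 0.15 to 0.31 kg
- cartridge_130: SPARE FILTER CARTRIDGE 130 mm long, the only one that fills the case; else as cartridge_110 (origin at its centre, z along its axis). Mass 0.18 to 0.37 kg. Standing, its centre is 65 mm above the tray's floor; lying on a side of its caps on the bench its centre is 24 mm above the bench and it does not roll
- cartridge_150: SPARE FILTER CARTRIDGE 150 mm long, too long to go into the case; else as cartridge_110 (origin at its centre, z along its axis). Mass 0.21 to 0.42 kg
- tray: blue tray fixed to the bench, 72 (x) x 293 (y) mm, outer walls 60 mm high, floor 5 mm thick; three open cells in a row along y, 96 mm from centre to centre, 62 x 91 mm inside, walls between cells 50 mm high. A cartridge stands in each; which is where varies. Origin at the centre of its underside on the bench; x roughly away from the robot, z up
- case: DUST-FILTER CASE: grey steel box fixed to the bench, open at the top, 220 (x) x 144 (y) x 84 mm high, inside width 136 mm. Origin under its centre, on the bench; x along the case, roughly away from the robot, y to the catch side, z up. Steel pipe stubs up to 74 mm high leave both ends, to x = -172 mm (an elbow down) and x = +163 mm, where a black hose (look only) goes on into the bench
- bay (a point): point where the fitted cartridge's centre belongs, 40 mm above the case's origin, same axes; the cartridge lies along x, either way round. Black end plates face each other at x = +-69 mm (138 mm apart: 4 mm play at each end of a 130 mm cartridge), upright to 66 mm above the bench, then sloping outwards as a lead-in up to 81 mm
- ledge (a point): top of one of the two ledges, 16 mm above the bench, on which the end caps rest: 24 mm long, by each end plate (x = +-44 to +-68 mm of the bay). Black side guides on each ledge stand 55 mm apart, upright to 32 mm above the bench, flaring wider up to 42 mm. Between the ledges (88 mm) the case is free down to its floor, 6 mm above the bench, so fingers have 44 mm on each side of the round body
- cover_hinge (a point): middle of the cover's hinge line, which runs along the case's x at y = -73 mm of the case, 85 mm above the bench. The cover is a flat grey frame with a clear window, 220 mm along the hinge, 146 mm from the hinge to its free edge (plus a thin 13 mm tab, look only), 6 mm thick
- cover_edge (a point): middle of the cover's free edge, on its outer face (on top when shut), 146 mm from the hinge line. The catch is under the middle of this edge
- cover (a joint): cover angle in rad: 0 fully shut, 1.57 upright; starts at 1.7 to 2.0, leaning out over the case's -y side. A stiff hinge (0.4 N m) holds it wherever it is left: push it all the way, 2 to 6 N near the free edge. Below about 0.08 rad a sprung roller catch resists: press down near the free edge, about 7 N; past 0.03 rad it snaps to 0
- mug: bystander: black travel mug with a handle, 84 mm in diameter, 151 mm high; origin at the centre of its underside
- parts_bin: bystander: small open red bin, 100 x 140 x 55 mm; origin at the centre of its underside
- screwdriver: bystander: black-handled screwdriver, 200 mm long, lying on the bench along its x axis; origin under its middle

How it is judged (in metres and radians):
On the way, in this order (a step that is already met when the one before it is completed fails the run):
1. the 130 mm cartridge lies on its side on the bench, let go and still (angle between cartridge_130's own z axis and vertical between 1.47 and 1.67 rad and height (world z) of cartridge_130 below 0.03 m and contact force between cartridge_130 and the fingers below 0.1 N and linear speed of cartridge_130 below 0.02 m/s), for 0.2 s.
2. the 130 mm cartridge lies home in the open case, let go and still (x of cartridge_130 in the frame of bay between -0.007 and 0.007 m and y of cartridge_130 in the frame of bay between -0.007 and 0.007 m and z of cartridge_130 in the frame of bay between -0.005 and 0.005 m and angle between the z axis of cartridge_130 and the x axis of bay, either way round below 0.1 rad and contact force between cartridge_130 and the fingers below 0.1 N and linear speed of cartridge_130 below 0.02 m/s and value of joint cover above 0.3 rad), for 0.2 s.
At the end, for the whole second after the job is handed in: The 130 mm cartridge lies at rest in the case (centre within 7 mm of the bay point along and across, 5 mm in height, axis within 0.1 rad); the cover is shut past its catch (under 0.02 rad); the other two stand in their cells (moved under 30 mm, tilted under 0.2 rad) (x of cartridge_130 in the frame of bay between -0.007 and 0.007 m and y of cartridge_130 in the frame of bay between -0.007 and 0.007 m and z of cartridge_130 in the frame of bay between -0.005 and 0.005 m and angle between the z axis of cartridge_130 and the x axis of bay, either way round below 0.1 rad and linear speed of cartridge_130 below 0.02 m/s and value of joint cover below 0.02 rad and distance of each of cartridge_110, cartridge_150 from where it was at the start of the episode below 0.03 m and angle between each of cartridge_110, cartridge_150's own z axis and vertical below 0.2 rad); the robot touches nothing.
It fails at once if the 130 mm cartridge is dropped (falls free faster than 0.7 m/s, about 25 mm) (linear speed of cartridge_130 above 0.7 m/s and contact force between cartridge_130 and the fingers below 0.1 N).
It fails at once if the mug is moved by more than 40 mm (distance of mug from where it was at the start of the episode above 0.04 m).
It fails at once if the parts bin is moved by more than 40 mm (distance of parts_bin from where it was at the start of the episode above 0.04 m).
It fails at once if the screwdriver is moved by more than 40 mm (distance of screwdriver from where it was at the start of the episode above 0.04 m).
It also fails if it takes over 70 s, if anything falls off the work surface, if the arm or the gripper's body presses on something with over 40 N, if the wrist force passes 120 N, or if a joint passes its speed limit or range.

ROBOT

A 7-joint arm with a two-finger parallel gripper is mounted at the origin on the work surface. World frame = base frame: x ahead of the robot, y to its left, z up, the work surface at z = 0. Lengths are in mm, angles in rad, forces in N, time in s.
With the tool pointing down it reaches from about 400 to 875 mm from the base axis. Payload 4.4 kg.
Tool frame: the origin (TCP) lies on the centre line of the jaws, within the pads' length; the fingertips stand 14 mm ahead of it and the grasp point (between the pads) lies 5 mm behind it (tips_ahead is the distance from the TCP to the fingertips, in mm); z points along the fingers, y is the line along which they close (so a half turn about z gives the same grasp; the last joint's range is limited). The gripper opens to 85 mm and grips with 20 to 120 N. Pads are 22 mm wide; open, the fingers measure 114 mm over their backs; the gripper's body (76 mm by 85 mm) begins 54 mm behind the grasp point. The pads swing forward as they close: fully open they stand 13 mm farther back than shut.
Start: joints at [-1.348, 0.628, 0.038, 1.517, -0.027, 0.996, -0.02], TCP at [185.097, 623.102, 245.313] pointing down, gripper open.
Joint ranges: [-3.06, 3.06], [-0.37, 2.12], [-1.25, 1.32], [0.18, 2.47], [-1.1, 4.24], [0.23, 1.98], [-2.94, 2.94]. Speed limits (rad/s): [2.57, 2.57, 3.14, 3.14, 3.14, 3.14, 3.14].

INTERFACE

Orientations are given as [roll, pitch, yaw] about the fixed x, y, z axes, in that order (R = Rz(yaw) Ry(pitch) Rx(roll)).
In Python, from cell import * gives the robot as it stands.
- The arm moves only by the tool move_arm, never from a script. Its argument "rows" is text: rows parted by semicolons, each of 7 numbers parted by spaces: the shift along the tool's x, y, z scaled (see below), then the turn, a rotation vector about the tool's x, y, z scaled (see below), then the closure, from -1 (fully open) to 1 (shut). A call has 1 to 12 rows; each row is the pose to reach, as a shift and turn from the pose commanded when the call began, along the tool's axes at that moment; what a row does not reach only later rows make up. The controller multiplies each number of a shift by 0.3 m and each number of a turn by pi/2 rad. A row lasts 1/12 s, in which the tool goes at most 41.7 mm and 7.16 degrees, less where a joint would pass 70% of its speed; a pose out of reach is approached as far as the arm can. A call with a number of a shift or a turn outside -1 to 1 is refused whole. A call with a gripper value outside its range is refused whole. The fingers move at their own pace and stop on an object; the grip force is fixed at half the most. Time passes only in rows, so rows that repeat a pose let the fingers close. It gives the time, the measured TCP pose, the force, the opening and the grip force at its end, in the units of the state.
- read_state(): the state, without advancing time (a new reading comes with each control period).
- get_image(name): name is "scene" or "top" or "wrist"; returns a dict with "img" (384x512x3 uint8, red, green, blue), "vfov" (degrees; the focal length in pixels is half the picture's height over the tangent of half this angle, whatever the lens; pixels are square), "cx", "cy" (the principal point, pixels), "k1" (the pictures are not rectified: a ray, as slopes to the right and down, at radius r is drawn at 1 + k1 r^2 times it, then the intrinsics apply), "extrinsics" (4x4, takes a point from camera to world coordinates); the wrist camera has in their place "T_tool_cam" (4x4, takes a point from camera to tool coordinates, whose origin is the TCP and whose axes are the flange's). Camera axes: x right, y up, looking along -z (the intrinsics and any distortion apply to the point x, -y, -z); pixel columns grow to the right and rows downward; lengths in mm; the calibration is good to about 2 mm. A picture is of the moment at which its call begins: read the wrist's pose just before it. There is no depth.
- finish_job(): hands the job in; it is judged then, once.
The state is a dict: "clock": time; "qpos": joint angles; "qd": joint speeds; "tau": joint torques, N m; "eef_pos": TCP position; "tool_rot": TCP orientation; "force": force on the tool from outside, world axes, zero at the start; "torque": the same for the moment, N m; "width": finger opening in mm; "gripper_force": force on a finger pad.
Only numpy, scipy, OpenCV 4.12 (cv2) and the standard library are available. Lean on these libraries where they do the work, as an engineer would, in place of code of your own. Each camera call takes 0.05 s, during which the arm holds its last target. There are 200 camera calls.

## Working session

There is one attempt and no reset: what is moved stays moved. The work goes in short steps, Python scripts to look and compute and a tool call to move; the robot and the scene stay as the last step left them, time stands still between calls to the robot, and variables do not carry over. Pictures are saved under pics/ and viewed, at most 10 in all, crops included, and the job is handed in when it is done.

Besides the shell and the picture viewer there is one more tool, called after "Emit:" in YAML: its name, and indented under it one key for each argument. move_arm: Moves the arm, as the interface text tells. Its arguments: {"type":"object","properties":{"rows":{"type":"string"}},"required":["rows"]}

```bash
ls; mkdir -p pics
cat > h.py <<'E'
from cell import *
import numpy as np, cv2
from scipy.spatial.transform import Rotation as R
def save(n,f):
    d=get_image(n); cv2.imwrite('pics/'+f,d['img'][:,:,::-1]); np.save('pics/'+f[:-4]+'.npy',d,allow_pickle=True); return d
def K(d):
    f=192/np.tan(np.radians(d['vfov'])/2); return f
def proj(d,P,T=None):
    T=d['extrinsics'] if T is None else T
    p=np.linalg.inv(T)@np.r_[P,1]; x,y=p[0]/-p[2],-p[1]/-p[2]; s=1+d['k1']*(x*x+y*y); f=K(d)
    return np.array([d['cx']+f*x*s,d['cy']+f*y*s])
def ray(d,u,v,z,T=None):
    T=d['extrinsics'] if T is None else T
    f=K(d); a=np.array([(u-d['cx'])/f,(v-d['cy'])/f]); b=a.copy()
    for _ in range(20): b=a/(1+d['k1']*(b@b))
    D=T[:3,:3]@np.array([b[0],-b[1],-1]); o=T[:3,3]; return o+D*(z-o[2])/D[2]
E
python3 - <<'E'
from h import *
s=read_state(); print(s)
a=save('top','top.png'); b=save('scene','scene.png')
for d in (a,b): print({k:v for k,v in d.items() if k!='img'})
w=save('wrist','w.png'); print({k:v for k,v in w.items() if k!='img'})
cv2.imwrite('pics/both.png',np.vstack([cv2.resize(a['img'],(800,600))])[:,:,::-1])
E
```

```text
pics
{'clock': 0.0, 'qpos': array([-1.34782739,  0.62932331,  0.03842572,  1.51838245, -0.0269663 ,
        0.99627441, -0.02000298]), 'qd': array([-0.00093399, -0.00049751, -0.00054241, -0.00076435, -0.00011035,
        0.00043743,  0.00136118]), 'tau': array([-5.57457024e-04, -5.63373113e+01,  1.22581277e+00, -1.93436712e+01,
        1.07952111e-02,  1.02680898e-02, -4.01196175e-06]), 'eef_pos': array([184.90428765, 622.52334421, 244.39893044]), 'tool_rot': array([-3.13972320e+00,  4.23911346e-05,  2.85285192e+00]), 'force': array([-0.06797412,  0.20415871, -0.05791823]), 'torque': array([ 0.0301295 , -0.03495064,  0.03967182]), 'gripper_force': 0.0, 'width': 85.44351355565382}
{'vfov': 46.39817892871789, 'cx': 255.59107385217658, 'cy': 187.05079693880305, 'k1': -0.007480484523107865, 'extrinsics': array([[-1.16321392e-02,  9.90895606e-01, -1.34129010e-01,
         4.69857612e+02],
       [-9.99869507e-01, -1.00225140e-02,  1.26695654e-02,
         3.18931197e+01],
       [ 1.12099068e-02,  1.34258881e-01,  9.90882884e-01,
         1.18939457e+03],
       [ 0.00000000e+00,  0.00000
[... 282 characters left out ...]
1, -5.70326926e-01,  3.89374154e-01,
         4.98709579e+02],
       [ 6.89888518e-03,  5.69784998e-01,  8.21764846e-01,
         1.06357662e+03],
       [ 0.00000000e+00,  0.00000000e+00,  0.00000000e+00,
         1.00000000e+00]])}
{'vfov': 59.514160437619886, 'cx': 261.91126131465796, 'cy': 184.26295824999278, 'k1': 0.0021844357908208105, 'T_tool_cam': array([[-3.67823779e-04,  9.65336202e-01,  2.61009353e-01,
         6.44124759e+01],
       [ 9.99999729e-01,  1.88575663e-04,  7.11793514e-04,
        -1.45947529e+00],
       [ 6.37900036e-04,  2.61009544e-01, -9.65336009e-01,
        -1.28751272e+02],
       [ 0.00000000e+00,  0.00000000e+00,  0.00000000e+00,
         1.00000000e+00]])}
```

View pics/both.png

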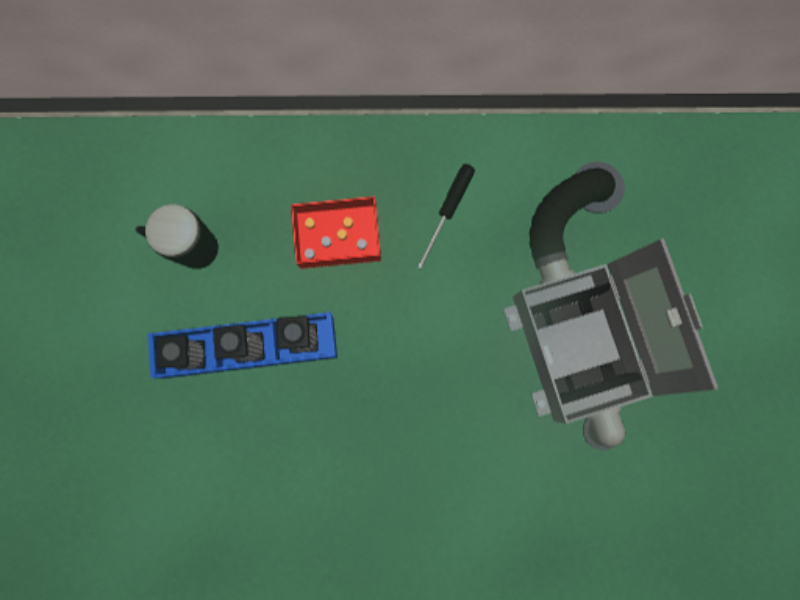

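View pics/scene.png

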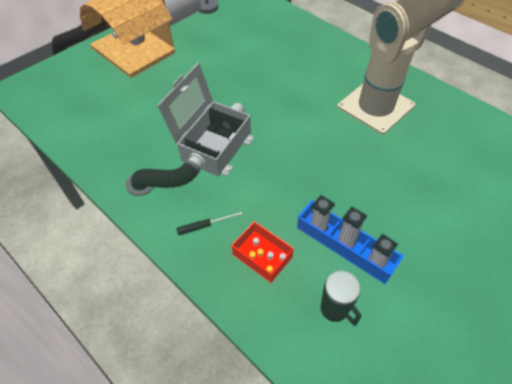

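The top view shows the tray at about (240,345), the case at (600,340) with its cover leaning right, the bin at (337,232), the screwdriver at (447,215) and the mug at (175,235). The scene view shows the three cartridges at (322,210), (352,225) and (383,250). I'll enlarge the tray and the case.

Run:
```python
from h import *
a=np.load('pics/top.npy',allow_pickle=True).item()['img'];b=np.load('pics/scene.npy',allow_pickle=True).item()['img']
def crop(i,x,y,w,h,k): return cv2.resize(i[y:y+h,x:x+w],(w*k,h*k),interpolation=cv2.INTER_CUBIC)
c=np.vstack([crop(a,90,195,130,50,6),crop(b,290,190,130,50,6)]) ; 
cv2.imwrite('pics/c1.png',np.vstack([crop(a,90,195,130,50,6),crop(b,290,192,130,50,6)])[:,:,::-1])
cv2.imwrite('pics/c2.png',crop(a,320,150,150,140,4)[:,:,::-1])
```

```text
(no output)
```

View pics/c1.png

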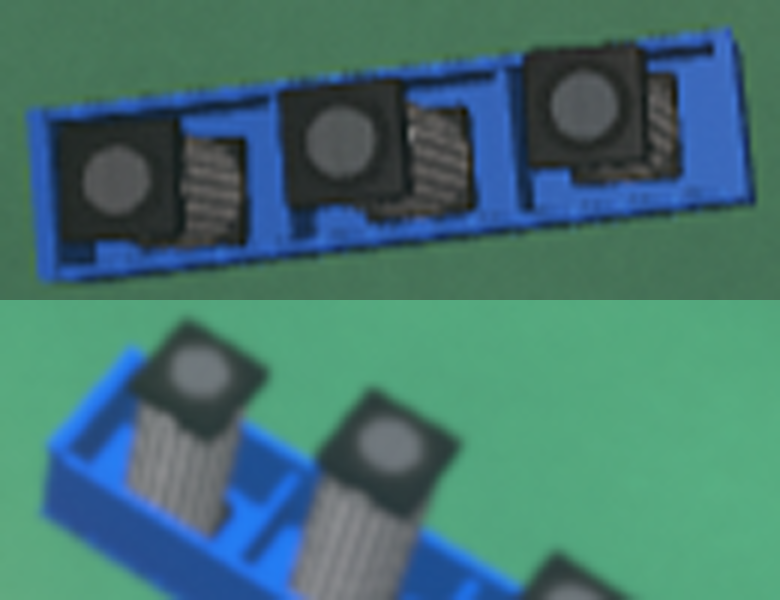

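View pics/c2.png

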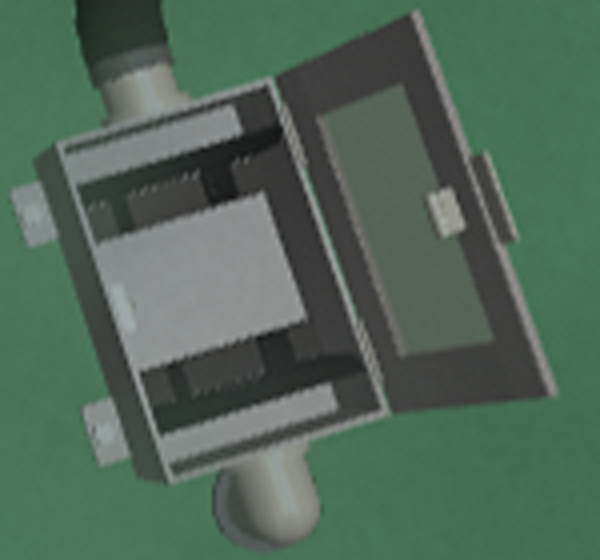

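Crop c1: cap discs in the top view are at crop (116,180), (340,143) and (585,105). In the scene view two are at (200,371) and (390,444), and the third is cut off. In c2 the case rim corners are (57,147), (272,82), (385,410) and (168,482), and the cover edge runs from (415,13) to (555,395).

```bash
cat >> h.py <<'E'
def src(X,Y,x,y,k): return (X+.5)/k-.5+x,(Y+.5)/k-.5+y
E
python3 - <<'E'
from h import *
from scipy.optimize import least_squares
a=np.load('pics/top.npy',allow_pickle=True).item();b=np.load('pics/scene.npy',allow_pickle=True).item()
top=[src(X,Y,90,195,6) for X,Y in [(116,180),(340,143),(585,105)]]
sc=[None,src(390,144,290,192,6),src(200,71,290,192,6)]
# third: project top at each height hypothesis
for i in range(3):
  for L in (110,130,150):
    p=ray(a,*top[i],5+L); print(i,L,p.round(1),proj(b,p).round(1),sc[i])
# cap colour disc in scene for third
# tray corners in top (rim z=60): 
for c in [(28,110),(733,30),(755,203),(42,282)]: print('tray',ray(a,*src(*c,90,195,6),60).round(1))
for c in [(57,147),(272,82),(385,410),(168,482)]: print('case',ray(a,*src(*c,320,150,4),84).round(1))
C=np.array([ray(a,*src(*c,320,150,4),84) for c in [(57,147),(272,82),(385,410),(168,482)]])
print(C.mean(0), [np.linalg.norm(C[i]-C[i-1]) for i in range(4)])
for c in [(515,335),(415,13),(555,395)]:
  for z in (210,220,230):print('cover edge',z,ray(a,*src(*c,320,150,4),z).round(1))
S=b['img'];cv2.imwrite('pics/c3.png',cv2.resize(S[190:290,290:410],(720,600),interpolation=cv2.INTER_CUBIC)[:,:,::-1])
E
```

```text
0 110 [528.5 369.2 115. ] [385.8 242.6] None
0 130 [527.4 363.  135. ] [385.9 237.1] None
0 150 [526.3 356.7 155. ] [386.1 231.3] None
1 110 [542.2 280.6 115. ] [354.7 225.5] (354.5833333333333, 215.58333333333334)
1 130 [540.9 276.  135. ] [355.  220.2] (354.5833333333333, 215.58333333333334)
1 150 [539.5 271.3 155. ] [355.3 214.7] (354.5833333333333, 215.58333333333334)
2 110 [556.4 183.2 115. ] [322.7 207.5] (322.9166666666667, 203.41666666666666)
2 130 [554.8 180.4 135. ] [323.2 202.4] (322.9166666666667, 203.41666666666666)
2 150 [553.1 177.5 155. ] [323.7 197.2] (322.9166666666667, 203.41666666666666)
tray [561.2 424.3  60. ]
tray [591.8 128.8  60. ]
tray [519.  119.5  60. ]
tray [489.4 415.9  60. ]
case [ 619.2 -177.7   84. ]
case [ 659.1 -314.6   84. ]
case [ 454.3 -373.8   84. ]
case [ 412.6 -238.3   84. ]
[ 536.29377316 -276.07574538   84.        ] [np.float64(215.3415073375486), np.float64(142.56077387012863), np.float64(213.11822227929358), np.float64(141.79703387869927)]
cover edge 210 [ 495.8 -401.5  210. ]
cover edge 220 [ 495.5 -397.1  220. ]
cover edge 230 [ 495.3 -392.7  230. ]
cover edge 210 [ 675.9 -357.6  210. ]
cover edge 220 [ 673.8 -353.6  220. ]
cover edge 230 [ 671.7 -349.7  230. ]
cover edge 210 [ 463.  -421.3  210. ]
cover edge 220 [ 463.1 -416.6  220. ]
cover edge 230 [ 463.2 -412.   230. ]
```

View pics/c3.png

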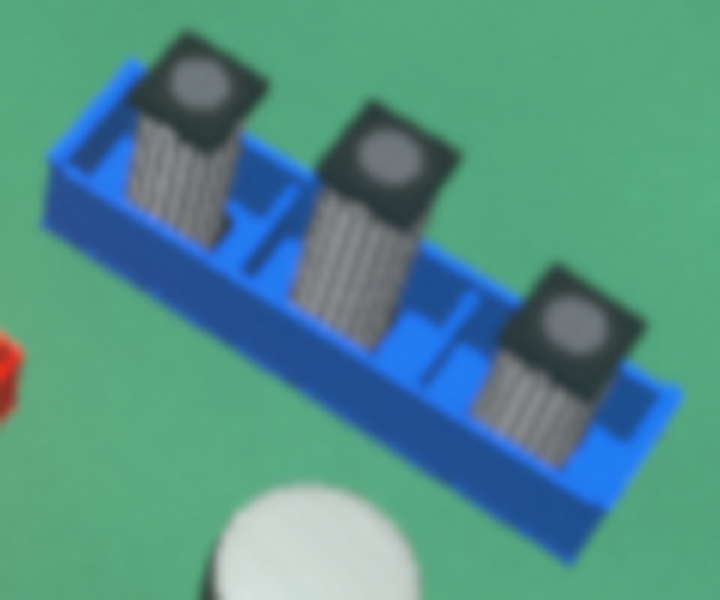

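The third disc sits at crop (576,323), scene px (385.5,243). The heights triangulate to 110 for the left cell (y≈369), 150 for the middle cell and 130 for the right cell, which is centred near (555,180). The case centre is about (536,-276), yaw about 16.4°. Next I'll set up a pose-delta helper and move to a tilted pregrasp.

```bash
cat >> h.py <<'E'
def tool(yaw,tilt):
    """tool y = Rz(yaw)*world y, tilt>0: tool z leans to +x(yaw)"""
    return R.from_euler('z',yaw,degrees=True)*R.from_euler('y',-tilt,degrees=True)*R.from_matrix(np.array([[-1,0,0],[0,1,0],[0,0,-1.]]))
def delta(P,Rt,pr=True,frm=None):
    s=read_state(); p,r=frm or (s['eef_pos'],R.from_euler('xyz',s['tool_rot']))
    d=r.inv().apply(np.array(P)-p)/300; w=(r.inv()*Rt).as_rotvec()/(np.pi/2)
    print(' '.join('%.4f'%v for v in np.r_[d,w]))
def st():
    s=read_state(); print(s['clock'].__round__(2),'p',s['eef_pos'].round(1),'q',s['qpos'].round(2),'F',s['force'].round(1),'w',round(s['width'],1),'gf',round(s['gripper_force'],1))
    M=R.from_euler('xyz',s['tool_rot']).as_matrix(); print('x',M[:,0].round(3),'y',M[:,1].round(3),'z',M[:,2].round(3))
E
python3 - <<'E'
from h import *
st(); delta((430,180,240),tool(2.5,0)); delta((430,180,210),tool(2.5,40))
E
```

```text
0.15 p [185.  622.6 244.6] q [-1.35  0.63  0.04  1.52 -0.03  1.   -0.02] F [ 0.4 -0.   1.2] w 85.4 gf 0.0
x [-0.959  0.285 -0.   ] y [ 0.285  0.959 -0.001] z [-0.    -0.001 -1.   ]
-1.2031 -1.1818 0.0171 -0.0009 -0.0001 -0.2116
-1.2031 -1.1816 0.1171 -0.0747 -0.4404 -0.2026
```

Emit:
move_arm:
  rows: "-0.6 -0.6 0 0 0 -0.1 -1;-0.6 -0.6 0 0 0 -0.1 -1;-0.6 -0.6 0 0 0 -0.1 -1;-0.6 -0.6 0 0 0 -0.1 -1;-0.6 -0.6 0 0 0 -0.1 -1;-0.6 -0.6 0 0 0 -0.1 -1;-0.6 -0.6 0 0 0 -0.1 -1;-0.6 -0.6 0 0 0 -0.1 -1"

```text
clock: 0.82
eef_pos: [308.4, 396.2, 245.4]
tool_rot: [-3.14, 0.001, 3.004]
force: [0.0, 0.7, -0.7]
width: 85.4
gripper_force: 0.0
```

Run:
```python
from h import *
st(); delta((430,180,240),tool(2.5,0)); delta((430,180,210),tool(2.5,40))
```

```text
0.82 p [308.4 396.2 245.4] q [-0.97  0.42  0.    1.92  0.    0.8   0.47] F [ 0.   0.7 -0.7] w 85.4 gf 0.0
x [-0.99   0.138 -0.001] y [ 0.138  0.99  -0.001] z [ 0.    -0.002 -1.   ]
-0.5007 -0.6579 0.0194 -0.0010 0.0004 -0.1156
-0.5006 -0.6578 0.1194 -0.0413 -0.4428 -0.1105
```

Run:
```python
from h import *
delta((420,110,260),tool(-87.5,0))
```

```text
-0.4998 -0.8937 -0.0469 -0.0005 0.0010 0.8844
```

Emit:
move_arm:
  rows: "-0.5 -0.89 -0.05 0 0 0.88 -1;-0.5 -0.89 -0.05 0 0 0.88 -1;-0.5 -0.89 -0.05 0 0 0.88 -1;-0.5 -0.89 -0.05 0 0 0.88 -1;-0.5 -0.89 -0.05 0 0 0.88 -1;-0.5 -0.89 -0.05 0 0 0.88 -1;-0.5 -0.89 -0.05 0 0 0.88 -1;-0.5 -0.89 -0.05 0 0 0.88 -1;-0.5 -0.89 -0.05 0 0 0.88 -1;-0.5 -0.89 -0.05 0 0 0.88 -1;-0.5 -0.89 -0.05 0 0 0.88 -1;-0.5 -0.89 -0.05 0 0 0.88 -1"

```text
clock: 1.82
eef_pos: [420.3, 116.5, 260.2]
tool_rot: [3.141, -0.0, 1.627]
force: [0.0, -0.3, -0.7]
width: 85.1
gripper_force: 0.0
```

Run:
```python
from h import *
st(); delta((555,105,178),tool(-87.5,-45))
```

```text
1.82 p [420.3 116.5 260.2] q [-0.66  0.33  0.42  2.07 -0.19  0.78 -0.06] F [ 0.  -0.3 -0.7] w 85.1 gf 0.0
x [-0.056  0.998  0.   ] y [0.998 0.056 0.   ] z [ 0.  0. -1.]
-0.0634 0.4460 0.2740 -0.0028 0.4999 0.0074
```

Emit:
move_arm:
  rows: "-0.03 0.2 0.05 0 0.25 0 -1;-0.06 0.446 0.15 0 0.5 0 -1;-0.06 0.446 0.274 0 0.5 0.007 -1;-0.06 0.446 0.274 0 0.5 0.007 -1;-0.06 0.446 0.274 0 0.5 0.007 -1;-0.06 0.446 0.274 0 0.5 0.007 -1;-0.06 0.446 0.274 0 0.5 0.007 -1;-0.06 0.446 0.274 0 0.5 0.007 -1;-0.06 0.446 0.274 0 0.5 0.007 -1;-0.06 0.446 0.274 0 0.5 0.007 -1"

```text
clock: 2.65
eef_pos: [554.6, 106.6, 178.8]
tool_rot: [-3.138, -0.785, 1.619]
force: [-0.2, 0.3, 1.0]
width: 85.4
gripper_force: 0.0
```

Run:
```python
from h import *
st(); delta((554.8,180.4,105),tool(-87.5,-45)); w=save('wrist','w2.png')
```

```text
2.65 p [554.6 106.6 178.8] q [ 0.21  0.76 -0.04  1.84 -0.91  1.    0.91] F [-0.2  0.3  1. ] w 85.4 gf 0.0
x [-0.034  0.707  0.707] y [ 0.999  0.051 -0.002] z [-0.038  0.706 -0.707]
-0.0000 0.0136 0.3478 -0.0043 0.0004 0.0022
```

View pics/w2.png

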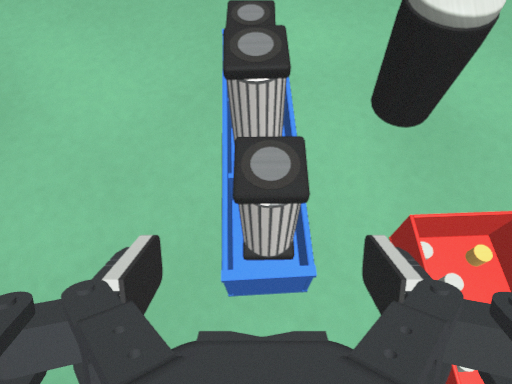

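The wrist view shows the 130 cartridge in front with its cap disc at (270,163), between the fingers at x≈160 and 365. The tray and its neighbours are clear, so I'll advance and grip.

Emit:
move_arm:
  rows: "0 0.014 0.08 -0.004 0 0.002 -1;0 0.014 0.18 -0.004 0 0.002 -1;0 0.014 0.27 -0.004 0 0.002 -1;0 0.014 0.348 -0.004 0 0.002 -1;0 0.014 0.348 -0.004 0 0.002 -1;0 0.014 0.348 -0.004 0 0.002 0;0 0.014 0.348 -0.004 0 0.002 1;0 0.014 0.348 -0.004 0 0.002 1;0 0.014 0.348 -0.004 0 0.002 1;0 0.014 0.348 -0.004 0 0.002 1;0 0.014 0.348 -0.004 0 0.002 1;0 0.014 0.348 -0.004 0 0.002 1"

```text
clock: 3.7
eef_pos: [556.0, 177.6, 105.6]
tool_rot: [-3.142, -0.786, 1.61]
force: [0.1, -2.7, 6.5]
width: 46.9
gripper_force: 60.6
```

Run:
```python
from h import *
st(); delta((554.8,180.4,205),tool(-87.5,-45));delta((460,20,215),tool(-87.5,-45)); w=save('top','t2.png')
```

```text
3.7 p [556.  177.6 105.6] q [ 0.15  0.87 -0.15  1.89 -1.05  0.8   1.  ] F [ 0.1 -2.7  6.5] w 46.9 gf 60.6
x [-0.027  0.706  0.707] y [ 0.999  0.039 -0.   ] z [-0.027  0.707 -0.707]
0.2410 -0.0035 -0.2274 0.0022 -0.0002 -0.0022
-0.1044 -0.3400 -0.6201 0.0022 -0.0002 -0.0022
```

Emit:
move_arm:
  rows: "0.02 0 -0.02 0 0 0 1;0.06 0 -0.06 0 0 0 1;0.11 0 -0.11 0 0 0 1;0.16 0 -0.16 0 0 0 1;0.21 0 -0.21 0 0 0 1;0.24 0 -0.23 0 0 0 1;0.24 0 -0.23 0 0 0 1"

```text
clock: 4.33
eef_pos: [556.2, 180.8, 206.6]
tool_rot: [3.137, -0.785, 1.614]
force: [-0.1, 0.5, -2.1]
width: 46.9
gripper_force: 61.7
```

Run:
```python
from h import *
st(); delta((470,30,205),tool(-87.5,-45)); delta((470,0,180),tool(-90,0)); delta((460,-40,140),tool(-90,45))
w=get_image('wrist');t=get_image('scene')['img']
cv2.imwrite('pics/p3.png',np.hstack([cv2.resize(w['img'],(400,300)),t[100:400,180:480][:,:,:]])[:,:,::-1] if 0 else np.hstack([cv2.resize(w['img'],(400,300)),cv2.resize(t[100:300,180:447],(400,300))])[:,:,::-1])
```

```text
4.33 p [556.2 180.8 206.6] q [ 0.12  0.7  -0.1   1.87 -0.96  0.93  0.81] F [-0.1  0.5 -2.1] w 46.9 gf 61.7
x [-0.031  0.707  0.707] y [0.999 0.04  0.003] z [-0.026  0.706 -0.707]
-0.3502 -0.3076 -0.3438 0.0028 0.0003 -0.0001
-0.4798 -0.3119 -0.3555 -0.0083 -0.4997 0.0252
-0.6672 -0.3510 -0.3545 0.0021 -0.9996 0.0286
```

View pics/p3.png

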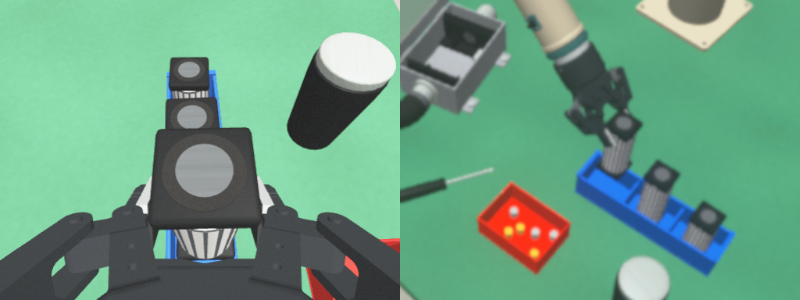

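The left half (wrist) shows the cartridge held below its cap. The right half (scene) shows it clear of the tray. Next I'll carry it to open bench and lay it over.

Emit:
move_arm:
  rows: "-0.06 -0.05 -0.06 0 0 0 1;-0.14 -0.12 -0.14 0 0 0 1;-0.22 -0.19 -0.21 0 -0.03 0 1;-0.29 -0.25 -0.28 0 -0.08 0 1;-0.35 -0.3 -0.34 0 -0.14 0 1;-0.38 -0.31 -0.35 0 -0.2 0 1;-0.41 -0.31 -0.355 0 -0.26 0.01 1;-0.43 -0.31 -0.355 0 -0.32 0.01 1;-0.45 -0.31 -0.355 0 -0.38 0.02 1;-0.47 -0.31 -0.355 0 -0.44 0.02 1;-0.48 -0.31 -0.355 0 -0.5 0.025 1;-0.48 -0.31 -0.355 0 -0.5 0.025 1"

```text
clock: 5.43
eef_pos: [468.1, 6.1, 175.8]
tool_rot: [-3.121, 0.002, 1.587]
force: [0.3, 0.8, -2.9]
width: 46.9
gripper_force: 62.1
```

Run:
```python
from h import *
st(); delta((460,-40,120),tool(-90,45))
```

```text
5.43 p [468.1   6.1 175.8] q [-0.34  0.52  0.39  2.07 -0.32  0.63  0.28] F [ 0.3  0.8 -2.9] w 46.9 gf 62.1
x [-0.017  1.    -0.002] y [ 1.     0.017 -0.021] z [-0.021 -0.002 -1.   ]
-0.1527 -0.0256 0.1870 -0.0083 -0.4987 0.0152
```

Emit:
move_arm:
  rows: "-0.02 -0.01 0.01 0 -0.05 0.01 1;-0.04 -0.02 0.03 -0.01 -0.11 0.01 1;-0.06 -0.02 0.05 -0.01 -0.17 0.01 1;-0.08 -0.02 0.07 -0.01 -0.23 0.01 1;-0.1 -0.025 0.09 -0.01 -0.29 0.015 1;-0.12 -0.025 0.11 -0.01 -0.35 0.015 1;-0.14 -0.025 0.13 -0.01 -0.41 0.015 1;-0.15 -0.025 0.15 -0.01 -0.46 0.015 1;-0.153 -0.025 0.17 -0.01 -0.5 0.015 1;-0.153 -0.025 0.187 -0.01 -0.5 0.015 1;-0.153 -0.025 0.187 -0.01 -0.5 0.015 1;-0.153 -0.025 0.187 -0.01 -0.5 0.015 1"

```text
clock: 6.43
eef_pos: [460.4, -47.6, 121.4]
tool_rot: [3.135, 0.785, 1.552]
force: [0.2, -1.0, -1.3]
width: 46.6
gripper_force: 62.0
```

Run:
```python
from h import *
st(); delta((460,-40,60),tool(-90,45)); delta((460,-40,26),tool(-90,45))
w=save('wrist','w4.png');t=save('scene','s4.png')['img']
cv2.imwrite('pics/p4.png',np.hstack([cv2.resize(w['img'],(400,300)),cv2.resize(t[80:220,180:367],(400,300))])[:,:,::-1])
```

```text
6.43 p [460.4 -47.6 121.4] q [-0.99  1.04  0.91  2.1  -0.01  0.53 -0.3 ] F [ 0.2 -1.  -1.3] w 46.6 gf 62.0
x [ 0.013  0.708 -0.707] y [ 1.    -0.014  0.005] z [-0.006 -0.707 -0.708]
0.1625 -0.0028 0.1270 -0.0040 -0.0005 -0.0083
0.2426 -0.0033 0.2072 -0.0040 -0.0005 -0.0083
```

View pics/p4.png

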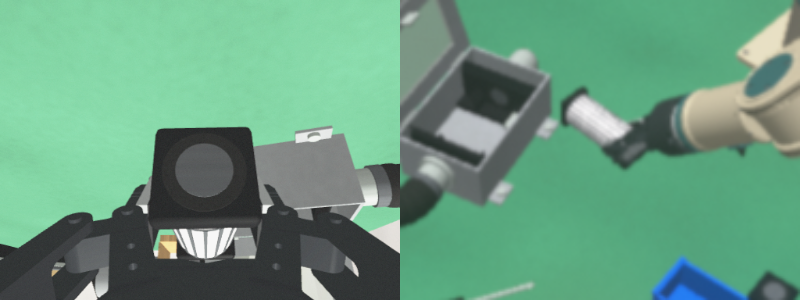

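The left half shows the cap unchanged in the grip. The right half shows the cartridge horizontal, about 100 mm above open bench and well away from the case. I'll lower it.

Emit:
move_arm:
  rows: "0.02 0 0.02 0 0 0 1;0.05 0 0.05 0 0 0 1;0.08 0 0.08 0 0 0 1;0.11 0 0.11 0 0 0 1;0.14 0 0.14 0 0 0 1;0.17 0 0.17 0 0 0 1;0.19 0 0.19 0 0 0 1;0.2 0 0.2 0 0 0 1;0.2 0 0.2 0 0 0 1"

```text
clock: 7.28
eef_pos: [461.3, -46.4, 35.8]
tool_rot: [3.135, 0.787, 1.556]
force: [0.3, -0.3, -0.9]
width: 47.4
gripper_force: 62.0
```

Emit:
move_arm:
  rows: "0.006 0 0.006 0 0 0 1;0.012 0 0.012 0 0 0 1;0.018 0 0.018 0 0 0 1;0.02 0 0.02 0 0 0 1;0.02 0 0.02 0 0 0 1"

```text
clock: 7.7
eef_pos: [461.9, -46.1, 28.9]
tool_rot: [3.132, 0.786, 1.553]
force: [-0.2, 1.3, 1.6]
width: 46.8
gripper_force: 62.3
```

Run:
```python
from h import *
st()
```

```text
7.7 p [461.9 -46.1  28.9] q [-0.94  1.2   0.8   2.08 -0.09  0.4  -0.36] F [-0.2  1.3  1.6] w 46.8 gf 62.3
x [ 0.012  0.707 -0.708] y [ 1.    -0.01   0.007] z [-0.002 -0.708 -0.707]
```

Emit:
move_arm:
  rows: "0.004 0 0.004 0 0 0 1;0.007 0 0.007 0 0 0 1;0.007 0 0.007 0 0 0 1;0.007 0 0.007 0 0 0 1"

```text
clock: 8.03
eef_pos: [461.9, -46.1, 28.6]
tool_rot: [3.13, 0.788, 1.551]
force: [-4.8, 15.4, 27.5]
width: 46.9
gripper_force: 64.7
```

Run:
```python
from h import *
st()
```

```text
8.03 p [461.9 -46.1  28.6] q [-0.94  1.2   0.8   2.08 -0.09  0.41 -0.36] F [-4.8 15.4 27.5] w 46.9 gf 64.7
x [ 0.014  0.705 -0.709] y [ 1.    -0.011  0.008] z [-0.002 -0.709 -0.706]
```

Firm contact. I'll ease off a little and open.

Emit:
move_arm:
  rows: "-0.005 0 -0.005 0 0 0 1;-0.005 0 -0.005 0 0 0 0.3;-0.005 0 -0.005 0 0 0 -0.3;-0.005 0 -0.005 0 0 0 -1;-0.005 0 -0.005 0 0 0 -1;-0.005 0 -0.005 0 0 0 -1;-0.005 0 -0.005 0 0 0 -1;-0.005 0 -0.005 0 0 0 -1"

```text
clock: 8.7
eef_pos: [461.6, -46.3, 27.4]
tool_rot: [3.133, 0.786, 1.554]
force: [-0.2, -0.9, 0.2]
width: 85.3
gripper_force: 0.0
```

Emit:
move_arm:
  rows: "0 0 -0.02 0 0 0 -1;0 0 -0.08 0 0 0 -1;0 0 -0.15 0 0 0 -1;0 0 -0.25 0 0 0 -1;0 0 -0.35 0 0 0 -1;0 0 -0.45 0 0 0 -1;0 0 -0.5 0 0 0 -1;0 0 -0.5 0 0 0 -1"

```text
clock: 9.37
eef_pos: [463.9, 63.3, 134.9]
tool_rot: [3.128, 0.782, 1.555]
force: [0.0, 0.6, 0.7]
width: 85.2
gripper_force: 0.0
```

Run:
```python
from h import *
st()
w=save('wrist','w5.png');a=save('top','t5.png')['img']
cv2.imwrite('pics/p5.png',np.hstack([cv2.resize(w['img'],(400,300)),cv2.resize(a[190:310,240:400],(400,300))])[:,:,::-1])
```

```text
9.37 p [463.9  63.3 134.9] q [-1.15  1.03  0.9   1.95 -0.05  0.78 -0.39] F [0.  0.6 0.7] w 85.2 gf 0.0
x [ 0.011  0.709 -0.705] y [ 1.    -0.006  0.01 ] z [ 0.003 -0.705 -0.709]
```

View pics/p5.png

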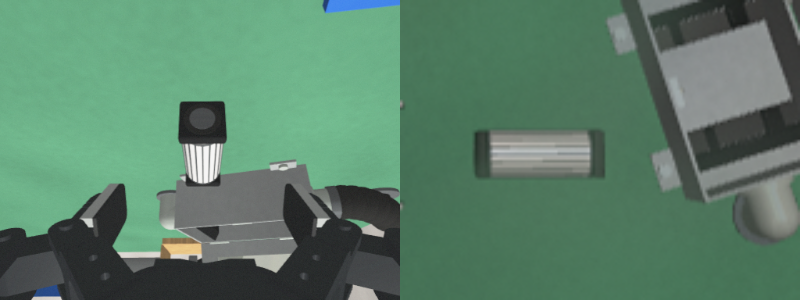

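Cartridge is lying flat. In the top crop (right half, ×2.5) it spans x 74–204.5 and y 129.5–178, with its edges nearly level.

Run:
```python
from h import *
a=np.load('pics/t5.npy',allow_pickle=True).item()
for c in [(74,129.5),(75,178),(204.5,130),(204,178)]: print(ray(a,*src(*c,240,190,2.5),48).round(1))
# refine: dark/bright threshold vs background green via saturation
im=cv2.cvtColor(a['img'],cv2.COLOR_RGB2HSV)[205:250,262:330]
m=(im[:,:,1]<90).astype(np.uint8); m=cv2.morphologyEx(m,cv2.MORPH_OPEN,np.ones((3,3)))
n,l,s,c=cv2.connectedComponentsWithStats(m); i=1+np.argmax(s[1:,4]); print(s[i]); 
(cx,cy),wh,ang=cv2.minAreaRect(np.argwhere(l==i)[:,::-1].astype(np.float32)); print(cx+262,cy+205,wh,ang)
for z in (40,48): print(z,ray(a,cx+262,cy+205,z).round(1))
delta((462,-90,180),tool(-90,0)); st()
```

```text
[485.  -15.8  48. ]
[436.5 -16.   48. ]
[ 482.9 -148.1   48. ]
[ 434.9 -146.1   48. ]
[   7    0   61   45 1098]
299.0 227.0 (44.0, 60.0) 90.0
40 [521.1 -92.8  40. ]
48 [520.7 -91.9  48. ]
-0.4634 0.0063 0.2442 0.0014 0.5001 -0.0077
9.47 p [461.9  60.1 133.5] q [-1.15  1.03  0.9   1.96 -0.05  0.77 -0.39] F [ 0.4 -0.1 -0.2] w 85.4 gf 0.0
x [ 0.012  0.707 -0.707] y [ 1.    -0.01   0.006] z [-0.002 -0.707 -0.707]
```

Run:
```python
from h import *
delta((460,-120,250),tool(-125,0)); delta((478,-293,250),tool(-163.6,0))
```

```text
-0.6992 0.0022 0.1499 0.1539 0.4834 0.3608
-1.1062 0.0680 0.5576 0.3210 0.4265 0.7653
```

Emit:
move_arm:
  rows: "-0.2 0 -0.1 0.05 0.16 0.12 -1;-0.4 0 0 0.1 0.3 0.2 -1;-0.7 0 0.15 0.154 0.483 0.361 -1;-0.7 0 0.15 0.154 0.483 0.361 -1;-0.7 0 0.15 0.154 0.483 0.361 -1;-0.7 0 0.15 0.154 0.483 0.361 -1;-0.7 0 0.15 0.154 0.483 0.361 -1;-0.7 0 0.15 0.154 0.483 0.361 -1;-0.7 0 0.15 0.154 0.483 0.361 -1;-0.7 0 0.15 0.154 0.483 0.361 -1"

```text
clock: 10.3
eef_pos: [457.8, -122.1, 249.5]
tool_rot: [-3.14, 0.003, 0.955]
force: [0.1, 0.4, 0.3]
width: 85.3
gripper_force: 0.0
```

Run:
```python
from h import *
st();delta((478,-293,250),tool(-163.6,0))
```

```text
10.3 p [ 457.8 -122.1  249.5] q [-0.33  0.47  0.76  2.   -0.42  0.84  0.05] F [0.1 0.4 0.3] w 85.3 gf 0.0
x [ 0.578  0.816 -0.003] y [ 0.816 -0.578 -0.001] z [-0.003 -0.002 -1.   ]
-0.4260 0.3840 -0.0007 -0.0000 0.0022 0.4258
```

Emit:
move_arm:
  rows: "-0.426 0.384 0 0 0 0.426 -1;-0.426 0.384 0 0 0 0.426 -1;-0.426 0.384 0 0 0 0.426 -1;-0.426 0.384 0 0 0 0.426 -1;-0.426 0.384 0 0 0 0.426 -1;-0.426 0.384 0 0 0 0.426 -1;-0.426 0.384 0 0 0 0.426 -1;-0.426 0.384 0 0 0 0.426 -1"

```text
clock: 10.97
eef_pos: [480.8, -288.7, 248.7]
tool_rot: [-3.141, 0.004, 0.296]
force: [0.3, -0.3, -0.5]
width: 85.4
gripper_force: 0.0
```

Run:
```python
from h import *
st();s=read_state();w=save('wrist','w6.png');np.save('pics/w6s.npy',s,allow_pickle=True)
cv2.imwrite('pics/w6b.png',cv2.resize(w['img'],(800,600),interpolation=cv2.INTER_CUBIC)[:,:,::-1])
```

```text
10.97 p [ 480.8 -288.7  248.7] q [-0.05  0.65  0.89  1.78 -0.59  1.01 -0.21] F [ 0.3 -0.3 -0.5] w 85.4 gf 0.0
x [ 0.957  0.291 -0.004] y [ 0.291 -0.957 -0.001] z [-0.004 -0.001 -1.   ]
```

View pics/w6b.png

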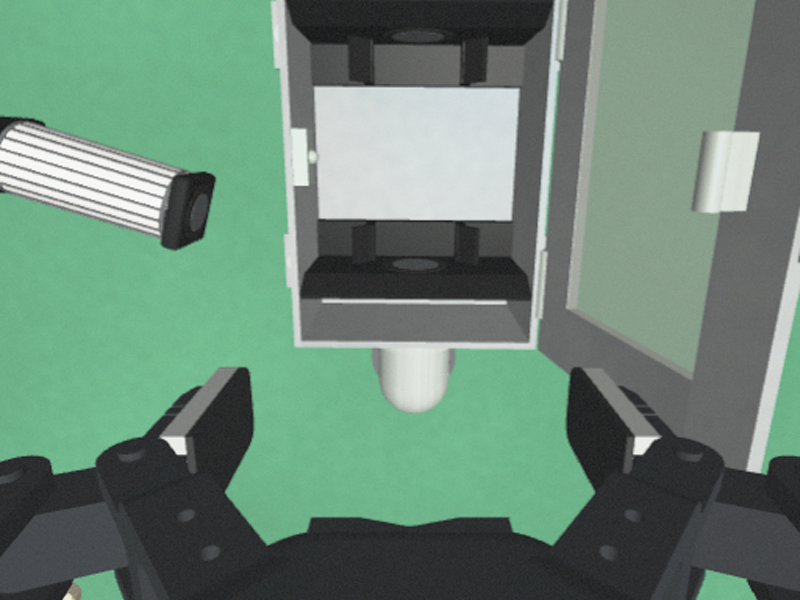

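Wrist view of the open case. The floor patch between the ledges has corners (317,87), (519,87), (513,220) and (319,220). The near rim corners are (296,348) and (537,348), the near side guides' inner faces are at x≈374 and 456, and the far ones at 373 and 462.

Run:
```python
from h import *
w=np.load('pics/w6.npy',allow_pickle=True).item();s=np.load('pics/w6s.npy',allow_pickle=True).item()
T=np.eye(4);T[:3,:3]=R.from_euler('xyz',s['tool_rot']).as_matrix();T[:3,3]=s['eef_pos'];T=T@w['T_tool_cam']
f=lambda u,v,z:ray(w,*src(u,v,0,0,1.5625),z,T)
def nm(n,p): print(n,p.round(1))
A=f(317,87,16);B=f(519,87,16);C=f(513,220,16);D=f(319,220,16)
for n,p in zip('ABCD',(A,B,C,D)): nm(n,p)
m1=(A+B)/2;m2=(C+D)/2; nm('ctr',(m1+m2)/2); print(np.linalg.norm(m1-m2),np.linalg.norm(C-D),np.degrees(np.arctan2(*(m1-m2)[1::-1])))
E_=f(296,348,84);F=f(537,348,84);nm('rim',E_);nm('rim',F);print(np.linalg.norm(E_-F), 'yaw',np.degrees(np.arctan2(*(E_-F)[1::-1]))-90)
x=np.array([np.cos(np.radians(16.6)),np.sin(np.radians(16.6)),0]);nm('ctr from rim',(E_+F)/2+110*x)
# lines along rim side: left outer edge & right
for a,b in (((274,5),(296,348)),((567,5),(537,348))):
  p=f(*a,84)-f(*b,84); print('side yaw',np.degrees(np.arctan2(p[1],p[0])))
nm('guides near',(f(374,243,32)+f(456,243,32))/2); nm('guides far',(f(373,60,32)+f(462,60,32))/2)
delta((461.5,-81.3,120),tool(-90,0))
```

```text
A [ 561.7 -203.8   16. ]
B [ 599.7 -328.5   16. ]
C [ 517.7 -354.2   16. ]
D [ 478.7 -226.3   16. ]
ctr [ 539.5 -278.2   16. ]
85.966666868806 133.7088186407737 16.252847401269072
rim [ 412.9 -240.5   84. ]
rim [ 454.9 -378.5   84. ]
144.1900539476129 yaw 16.92867094909215
ctr from rim [ 539.3 -278.1   84. ]
side yaw 17.048333795453683
side yaw 15.95992433140984
guides near [ 485.4 -293.3   32. ]
guides far [ 593.8 -261.5   32. ]
0.1410 -0.6800 0.4303 -0.0016 0.0016 -0.8118
```

Emit:
move_arm:
  rows: "0.14 -0.68 0.1 0 0 -0.82 -0.6;0.14 -0.68 0.1 0 0 -0.82 -0.6;0.14 -0.68 0.1 0 0 -0.82 -0.6;0.14 -0.68 0.1 0 0 -0.82 -0.6;0.14 -0.68 0.1 0 0 -0.82 -0.6;0.14 -0.68 0.2 0 0 -0.82 -0.6;0.14 -0.68 0.3 0 0 -0.82 -0.6;0.14 -0.68 0.4 0 0 -0.82 -0.6;0.14 -0.68 0.43 0 0 -0.82 -0.6;0.14 -0.68 0.43 0 0 -0.82 -0.6;0.14 -0.68 0.43 0 0 -0.82 -0.6;0.14 -0.68 0.43 0 0 -0.82 -0.6"

```text
clock: 12.02
eef_pos: [462.1, -82.4, 121.0]
tool_rot: [-3.141, 0.001, 1.583]
force: [-0.0, 0.6, -0.7]
width: 68.1
gripper_force: 0.0
```

Run:
```python
from h import *
st();delta((461,-81.3,27),tool(-90.8,0))
```

```text
12.02 p [462.1 -82.4 121. ] q [-0.14  0.62  0.38  2.13 -0.49  0.48  0.62] F [-0.   0.6 -0.7] w 68.1 gf 0.0
x [-0.012  1.    -0.001] y [ 1.     0.012 -0.001] z [-0.001 -0.001 -1.   ]
0.0039 -0.0034 0.3133 -0.0006 0.0003 0.0165
```

Emit:
move_arm:
  rows: "0.004 -0.003 0.08 0 0 0.016 -0.6;0.004 -0.003 0.16 0 0 0.016 -0.6;0.004 -0.003 0.23 0 0 0.016 -0.6;0.004 -0.003 0.28 0 0 0.016 -0.6;0.004 -0.003 0.31 0 0 0.016 -0.6;0.004 -0.003 0.313 0 0 0.016 -0.6;0.004 -0.003 0.313 0 0 0.016 0;0.004 -0.003 0.313 0 0 0.016 1;0.004 -0.003 0.313 0 0 0.016 1;0.004 -0.003 0.313 0 0 0.016 1;0.004 -0.003 0.313 0 0 0.016 1;0.004 -0.003 0.313 0 0 0.016 1"

```text
clock: 13.02
eef_pos: [461.8, -82.3, 28.2]
tool_rot: [3.141, 0.001, 1.553]
force: [-0.3, 0.3, 7.5]
width: 45.9
gripper_force: 62.2
```

Emit:
move_arm:
  rows: "0 0 -0.02 0 0 0 1;0 0 -0.07 0 0 0 1;0 0 -0.14 0 0 0 1;0 0 -0.22 0 0 0 1;0 0 -0.32 0 0 0 1;0 0 -0.42 0 0 0 1;0 0 -0.5 0 0 0 1;0 0 -0.5 0 0 0 1"

```text
clock: 13.68
eef_pos: [463.8, -83.2, 181.5]
tool_rot: [3.134, 0.002, 1.553]
force: [-0.2, -0.7, -1.6]
width: 46.2
gripper_force: 62.0
```

Run:
```python
from h import *
st();delta((539.4,-278.1,177),tool(-163.5,0)); save('wrist','w7.png'); t=save('top','t7.png')
```

```text
13.68 p [463.8 -83.2 181.5] q [-0.25  0.53  0.54  2.09 -0.45  0.63  0.57] F [-0.2 -0.7 -1.6] w 46.2 gf 62.0
x [ 0.018  1.    -0.002] y [ 1.    -0.018  0.008] z [ 0.008 -0.002 -1.   ]
-0.6450 0.2637 0.0183 0.0050 -0.0021 0.8050
```

Emit:
move_arm:
  rows: "-0.03 0.015 0 0 0 0.05 1;-0.09 0.04 0 0 0 0.12 1;-0.16 0.07 0 0 0 0.2 1;-0.23 0.1 0 0 0 0.28 1;-0.3 0.13 0 0 0 0.36 1;-0.37 0.15 0 0 0 0.44 1;-0.44 0.18 0 0 0 0.52 1;-0.51 0.21 0 0 0 0.6 1;-0.57 0.235 0 0 0 0.68 1;-0.62 0.25 0.01 0.005 -0.002 0.74 1;-0.646 0.261 0.01 0.005 -0.002 0.805 1;-0.646 0.261 0.01 0.005 -0.002 0.805 1"

```text
clock: 14.78
eef_pos: [535.2, -279.5, 172.1]
tool_rot: [-3.138, 0.011, 0.283]
force: [0.1, -0.8, -1.6]
width: 46.0
gripper_force: 61.9
```

Emit:
move_arm:
  rows: "0 0 0 0 0 0 1;0 0 0 0 0 0 1"

```text
clock: 14.95
eef_pos: [535.4, -276.3, 173.2]
tool_rot: [-3.136, 0.009, 0.291]
force: [0.6, 0.3, -1.7]
width: 46.1
gripper_force: 61.9
```

Run:
```python
from h import *
st();delta((538.4,-278.4,110),tool(-163.5,0)); delta((538.4,-278.4,55),tool(-163.5,0))
s=read_state();w=save('wrist','w8.png');np.save('pics/w8s.npy',s,allow_pickle=True)
cv2.imwrite('pics/w8b.png',cv2.resize(w['img'],(800,600),interpolation=cv2.INTER_CUBIC)[:,:,::-1])
```

```text
14.95 p [ 535.4 -276.3  173.2] q [-0.05  0.81  0.85  1.73 -0.72  0.96 -0.19] F [ 0.6  0.3 -1.7] w 46.1 gf 61.9
x [ 0.958  0.287 -0.009] y [ 0.287 -0.958 -0.006] z [-0.01   0.003 -1.   ]
0.0094 0.0108 0.2105 -0.0038 0.0056 0.0019
0.0110 0.0118 0.3938 -0.0038 0.0056 0.0019
```

View pics/w8b.png

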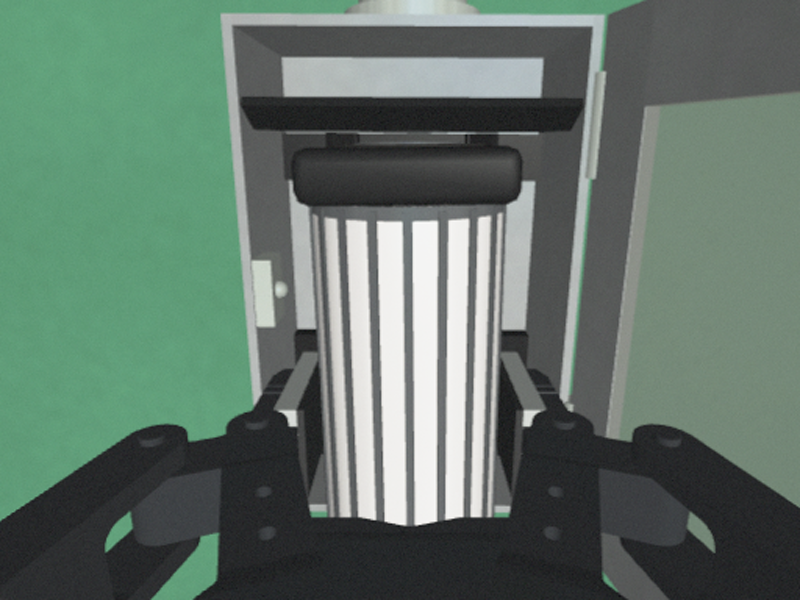

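The cartridge is held level over the case. The outer edge of its far cap is at row ≈147, x 293–521, in line with the bay. I'll check the cap's offset from the TCP numerically.

Run:
```python
from h import *
w=np.load('pics/w8.npy',allow_pickle=True).item();s=np.load('pics/w8s.npy',allow_pickle=True).item()
T=w['T_tool_cam'].copy()
for v in (147,205):
  for u in (293,521):
    print(u,v,[ray(w,*src(u,v,0,0,1.5625),z,T).round(1) for z in (-20,4)])
st();delta((538.4,-278.4,110),tool(-163.5,0)); delta((538.4,-278.4,52),tool(-163.5,0))
```

```text
293 147 [array([ 66.3, -21.2, -20. ]), array([ 66.3, -26.3,   4. ])]
521 147 [array([ 66.3,  24.4, -20. ]), array([66.2, 29.4,  4. ])]
293 205 [array([ 54.8, -21.9, -20. ]), array([ 52.2, -27.1,   4. ])]
521 205 [array([ 54.8,  25.1, -20. ]), array([52.2, 30.2,  4. ])]
15.0 p [ 535.7 -276.3  173.7] q [-0.05  0.81  0.85  1.73 -0.72  0.96 -0.19] F [ 0.2 -0.3 -2. ] w 46.0 gf 61.9
x [ 0.958  0.287 -0.008] y [ 0.287 -0.958 -0.006] z [-0.009  0.003 -1.   ]
0.0084 0.0105 0.2121 -0.0035 0.0051 0.0017
0.0099 0.0116 0.4054 -0.0035 0.0051 0.0017
```

Run:
```python
from h import *
for n in ('w','w2','w6','w7','w8'):
  w=np.load(f'pics/{n}.npy',allow_pickle=True).item(); print(n,w['cx'],w['cy'],w['vfov'],w['T_tool_cam'].round(4).tolist())
```

```text
w 261.91126131465796 184.26295824999278 59.514160437619886 [[-0.0004, 0.9653, 0.261, 64.4125], [1.0, 0.0002, 0.0007, -1.4595], [0.0006, 0.261, -0.9653, -128.7513], [0.0, 0.0, 0.0, 1.0]]
w2 261.91126131465796 184.26295824999278 59.514160437619886 [[-0.0005, 0.9652, 0.2617, 64.7524], [1.0, 0.0005, 0.0001, 0.9991], [-0.0, 0.2617, -0.9652, -130.0542], [0.0, 0.0, 0.0, 1.0]]
w6 261.91126131465796 184.26295824999278 59.514160437619886 [[-0.0004, 0.9652, 0.2616, 66.495], [1.0, 0.0005, -0.0003, 2.0876], [-0.0004, 0.2616, -0.9652, -128.7573], [0.0, 0.0, 0.0, 1.0]]
w7 261.91126131465796 184.26295824999278 59.514160437619886 [[-0.0004, 0.9651, 0.2617, 64.1589], [1.0, 0.0003, 0.0004, 1.1292], [0.0003, 0.2617, -0.9651, -128.7415], [0.0, 0.0, 0.0, 1.0]]
w8 261.91126131465796 184.26295824999278 59.514160437619886 [[-0.0004, 0.9652, 0.2616, 66.5044], [1.0, 0.0005, -0.0003, 2.0842], [-0.0004, 0.2616, -0.9652, -128.7706], [0.0, 0.0, 0.0, 1.0]]
```

The calibration bias is the same for both views, so I'll align relative to it: TCP target (537.7,-276.9).

Run:
```python
from h import *
st();delta((537.7,-276.9,110),tool(-163.5,0)); delta((537.7,-276.9,60),tool(-163.5,0))
```

```text
15.0 p [ 535.7 -276.3  173.7] q [-0.05  0.81  0.85  1.73 -0.72  0.96 -0.19] F [ 0.2 -0.3 -2. ] w 46.0 gf 61.9
x [ 0.958  0.287 -0.008] y [ 0.287 -0.958 -0.006] z [-0.009  0.003 -1.   ]
0.0076 0.0050 0.2121 -0.0035 0.0051 0.0017
0.0089 0.0060 0.3788 -0.0035 0.0051 0.0017
```

Emit:
move_arm:
  rows: "0.007 0.005 0.03 -0.003 0.005 0.002 1;0.007 0.005 0.08 -0.003 0.005 0.002 1;0.008 0.005 0.13 -0.003 0.005 0.002 1;0.008 0.005 0.18 -0.003 0.005 0.002 1;0.008 0.005 0.21 -0.003 0.005 0.002 1;0.008 0.005 0.212 -0.003 0.005 0.002 1;0.008 0.005 0.212 -0.003 0.005 0.002 1"

```text
clock: 15.58
eef_pos: [538.2, -277.9, 110.5]
tool_rot: [3.141, -0.0, 0.286]
force: [0.0, 0.3, -1.5]
width: 46.1
gripper_force: 61.9
```

Run:
```python
from h import *
st();delta((537.7,-276.9,60),tool(-163.5,0));delta((537.7,-276.9,47),tool(-163.5,0))
```

```text
15.58 p [ 538.2 -277.9  110.5] q [-0.01  0.88  0.78  1.77 -0.81  0.84 -0.13] F [ 0.   0.3 -1.5] w 46.1 gf 61.9
x [0.959 0.282 0.   ] y [ 0.282 -0.959  0.001] z [ 0.    -0.001 -1.   ]
-0.0008 -0.0040 0.1684 0.0005 -0.0001 -0.0015
-0.0008 -0.0040 0.2118 0.0005 -0.0001 -0.0015
```

Emit:
move_arm:
  rows: "0 -0.003 0.02 0 0 0 1;0 -0.003 0.05 0 0 0 1;0 -0.003 0.08 0 0 0 1;0 -0.003 0.11 0 0 0 1;0 -0.003 0.14 0 0 0 1;0 -0.003 0.165 0 0 0 1;0 -0.003 0.168 0 0 0 1"

```text
clock: 16.17
eef_pos: [537.3, -276.8, 58.5]
tool_rot: [-3.141, 0.001, 0.285]
force: [0.6, -0.5, -0.9]
width: 46.2
gripper_force: 61.9
```

Run:
```python
from h import *
st();delta((537.7,-276.9,45),tool(-163.5,0))
```

```text
16.17 p [ 537.3 -276.8   58.5] q [ 0.02  0.94  0.71  1.8  -0.88  0.76 -0.08] F [ 0.6 -0.5 -0.9] w 46.2 gf 61.9
x [ 0.96   0.281 -0.001] y [ 0.281 -0.96  -0.001] z [-0.001  0.    -1.   ]
0.0012 0.0005 0.0451 -0.0004 0.0008 -0.0019
```

No contact so far. I'll continue down slowly.

Emit:
move_arm:
  rows: "0.001 0 0.01 0 0 0 1;0.001 0 0.02 0 0 0 1;0.001 0 0.03 0 0 0 1;0.001 0 0.04 0 0 0 1;0.001 0 0.045 0 0 0 1;0.001 0 0.045 0 0 0 1"

```text
clock: 16.67
eef_pos: [538.4, -277.3, 46.7]
tool_rot: [3.141, -0.0, 0.285]
force: [-0.4, 0.5, -2.5]
width: 46.1
gripper_force: 61.9
```

Run:
```python
from h import *
st()
```

```text
16.67 p [ 538.4 -277.3   46.7] q [ 0.03  0.96  0.7   1.8  -0.9   0.73 -0.06] F [-0.4  0.5 -2.5] w 46.1 gf 61.9
x [0.96  0.281 0.   ] y [ 0.281 -0.96   0.001] z [ 0.001 -0.001 -1.   ]
```

Emit:
move_arm:
  rows: "0 0 0.005 0 0 0 1;0 0 0.01 0 0 0 1;0 0 0.012 0 0 0 1;0 0 0.012 0 0 0 1"

```text
clock: 17.0
eef_pos: [538.7, -277.6, 44.3]
tool_rot: [3.14, -0.002, 0.285]
force: [-1.6, 0.7, 5.2]
width: 45.9
gripper_force: 62.7
```

Run:
```python
from h import *
st()
```

```text
17.0 p [ 538.7 -277.6   44.3] q [ 0.03  0.96  0.69  1.8  -0.9   0.73 -0.06] F [-1.6  0.7  5.2] w 45.9 gf 62.7
x [0.96  0.281 0.002] y [ 0.281 -0.96   0.001] z [ 0.002 -0.001 -1.   ]
```

Seated: contact at 44.3, as expected. I'll release, hold, then lift out.

Emit:
move_arm:
  rows: "0 0 0 0 0 0 0.3;0 0 0 0 0 0 -0.3;0 0 0 0 0 0 -0.6;0 0 0 0 0 0 -0.6;0 0 0 0 0 0 -0.6;0 0 0 0 0 0 -0.6"

```text
clock: 17.5
eef_pos: [538.5, -277.5, 43.3]
tool_rot: [3.14, -0.0, 0.285]
force: [0.3, -0.4, 0.2]
width: 68.1
gripper_force: 0.0
```

Emit:
move_arm:
  rows: "0 0 -0.03 0 0 0 -0.6;0 0 -0.1 0 0 0 -0.6;0 0 -0.2 0 0 0 -0.6;0 0 -0.3 0 0 0 -0.6;0 0 -0.42 0 0 0 -0.6;0 0 -0.54 0 0 0 -0.6;0 0 -0.66 0 0 0 -0.6;0 0 -0.74 0 0 0 -0.6;0 0 -0.8 0 0 0 -0.6;0 0 -0.8 0 0 0 -0.6"

```text
clock: 18.33
eef_pos: [539.4, -279.0, 288.3]
tool_rot: [3.135, -0.006, 0.285]
force: [0.4, -0.8, -0.2]
width: 68.4
gripper_force: 0.0
```

Run:
```python
from h import *
st()
a=save('top','t9.png'); 
# expected corners of cartridge top face (z=64) vs image edges: find bright ribbed body extent by threshold
c=np.array([539,-278,0]);X=np.array([np.cos(np.radians(16.5)),np.sin(np.radians(16.5)),0]);Y=np.array([-X[1],X[0],0])
print('exp px centre',proj(a,c+[0,0,64]))
# sample along case axis at z=64 and across at z=52..64
g=cv2.cvtColor(a['img'],cv2.COLOR_RGB2GRAY).astype(np.float32)
S=lambda P:int(cv2.getRectSubPix(g,(1,1),tuple(map(float,proj(a,P))))[0,0])
print([(u,S(c+u*X+[0,0,64])) for u in range(-80,81,4)])
print([(v,S(c+v*Y+[0,0,60])) for v in range(-60,61,3)])
# cover edge
h=c-73*Y+[0,0,85]
delta(c-150*Y+[0,0,290],tool(-163.5,0)); print('hinge',h,'Y',Y)
```

```text
18.33 p [ 539.4 -279.   288.3] q [-0.11  0.69  0.96  1.61 -0.61  1.15 -0.29] F [ 0.4 -0.8 -0.2] w 68.4 gf 0.0
x [0.96  0.281 0.006] y [ 0.281 -0.96   0.007] z [ 0.008 -0.005 -1.   ]
exp px centre [373.22040498 218.58792525]
[(-80, 112), (-76, 109), (-72, 103), (-68, 97), (-64, 90), (-60, 83), (-56, 62), (-52, 77), (-48, 151), (-44, 125), (-40, 149), (-36, 102), (-32, 153), (-28, 121), (-24, 141), (-20, 124), (-16, 145), (-12, 129), (-8, 136), (-4, 132), (0, 138), (4, 135), (8, 138), (12, 137), (16, 114), (20, 140), (24, 107), (28, 138), (32, 120), (36, 140), (40, 117), (44, 140), (48, 96), (52, 65), (56, 51), (60, 59), (64, 51), (68, 47), (72, 43), (76, 42), (80, 92)]
[(-60, 33), (-57, 43), (-54, 47), (-51, 58), (-48, 60), (-45, 48), (-42, 60), (-39, 47), (-36, 39), (-33, 33), (-30, 31), (-27, 32), (-24, 32), (-21, 35), (-18, 48), (-15, 96), (-12, 184), (-9, 118), (-6, 211), (-3, 165), (0, 153), (3, 208), (6, 144), (9, 165), (12, 147), (15, 122), (18, 155), (21, 83), (24, 110), (27, 64), (30, 100), (33, 140), (36, 139), (39, 140), (42, 141), (45, 141), (48, 140), (51, 140), (54, 134), (57, 149), (60, 160)]
0.0022 0.5000 -0.0111 0.0028 -0.0025 -0.0019
hinge [ 559.73312016 -347.99384065   85.        ] Y [-0.28401534  0.95881973  0.        ]
```

The cartridge appears home: the TCP at contact matched, and its ends are at about ±50 around the bay. Next the cover: I'll shut the gripper and go over to the outer side.

Emit:
move_arm:
  rows: "0 0.1 0 0 0 0 0.5;0 0.2 0 0 0 0 1;0 0.33 0 0 0 0 1;0 0.45 0 0 0 0 1;0 0.55 0 0 0 0 1;0 0.567 0 0 0 0 1;0 0.567 0 0 0 0 1;0 0.567 0.1 0 0 0 1;0 0.567 0.2 0 0 0 1;0 0.567 0.24 0 0 0 1;0 0.567 0.24 0 0 0 1"

```text
clock: 19.3
eef_pos: [585.5, -436.6, 207.4]
tool_rot: [-3.135, 0.002, 0.286]
force: [-0.7, 0.6, -0.0]
width: -0.1
gripper_force: 0.0
```

```bash
cat >> h.py <<'E'
c0=np.array([539,-278,0]);cX=np.array([np.cos(np.radians(16.5)),np.sin(np.radians(16.5)),0]);cY=np.array([-cX[1],cX[0],0])
def cs():
    d=read_state()['eef_pos']-c0; print('case',round(d@cX,1),round(d@cY,1),round(d[2],1))
E
python3 - <<'E'
from h import *
st();cs()
for y,z in [(-88,222),(-56,220),(-25,207),(0,187),(20,161),(33,131)]: delta(c0+y*cY+[0,0,z],tool(-163.5,0))
E
```

```text
19.3 p [ 585.5 -436.6  207.4] q [ 0.22  0.93  0.84  1.3  -0.69  1.21 -0.18] F [-0.7  0.6 -0. ] w -0.1 gf 0.0
x [ 0.959  0.282 -0.002] y [ 0.282 -0.959 -0.006] z [-0.004  0.005 -1.   ]
case -0.5 -165.2 207.4
0.0011 -0.2578 -0.0470 -0.0040 0.0015 -0.0012
0.0009 -0.3644 -0.0396 -0.0040 0.0015 -0.0012
0.0008 -0.4674 0.0043 -0.0040 0.0015 -0.0012
0.0008 -0.5504 0.0715 -0.0040 0.0015 -0.0012
0.0009 -0.6165 0.1586 -0.0040 0.0015 -0.0012
0.0010 -0.6592 0.2589 -0.0040 0.0015 -0.0012
```

Pushing along the arc, in two stages.

Emit:
move_arm:
  rows: "0 -0.06 -0.02 0 0 0 1;0 -0.12 -0.035 0 0 0 1;0 -0.17 -0.045 0 0 0 1;0 -0.22 -0.047 0 0 0 1;0 -0.26 -0.047 0 0 0 1;0 -0.3 -0.045 0 0 0 1;0 -0.335 -0.042 0 0 0 1;0 -0.364 -0.038 0 0 0 1;0 -0.4 -0.028 0 0 0 1;0 -0.435 -0.012 0 0 0 1;0 -0.467 0.004 0 0 0 1;0 -0.467 0.004 0 0 0 1"

```text
clock: 20.3
eef_pos: [547.0, -303.4, 210.6]
tool_rot: [-3.141, -0.001, 0.287]
force: [0.4, -0.4, -0.9]
width: -0.2
gripper_force: 0.0
```

Run:
```python
from h import *
st();cs()
for y,z in [(-12,198),(0,187),(20,161),(33,131),(38,113)]: delta(c0+y*cY+[0,0,z],tool(-163.5,0))
a=save('top','t10.png')['img'][150:260,340:450].astype(int); b=np.load('pics/t9.npy',allow_pickle=True).item()['img'][150:260,340:450].astype(int)
print(np.abs(a-b).sum(2).mean())
s=save('scene','s10.png')
```

```text
20.3 p [ 547.  -303.4  210.6] q [-0.02  0.79  0.88  1.64 -0.69  1.05 -0.21] F [ 0.4 -0.4 -0.9] w -0.2 gf 0.0
x [0.959 0.283 0.001] y [ 0.283 -0.959 -0.001] z [ 0.001  0.001 -1.   ]
case 0.4 -26.6 210.6
-0.0015 -0.0487 0.0419 -0.0005 -0.0009 -0.0004
-0.0016 -0.0887 0.0786 -0.0005 -0.0009 -0.0004
-0.0018 -0.1553 0.1653 -0.0005 -0.0009 -0.0004
-0.0020 -0.1985 0.2654 -0.0005 -0.0009 -0.0004
-0.0020 -0.2151 0.3254 -0.0005 -0.0009 -0.0004
53.877355371900826
```

Emit:
move_arm:
  rows: "0 -0.03 0.02 0 0 0 1;0 -0.06 0.045 0 0 0 1;0 -0.09 0.08 0 0 0 1;0 -0.115 0.11 0 0 0 1;0 -0.137 0.14 0 0 0 1;0 -0.155 0.165 0 0 0 1;0 -0.17 0.195 0 0 0 1;0 -0.185 0.23 0 0 0 1;0 -0.199 0.265 0 0 0 1;0 -0.208 0.295 0 0 0 1;0 -0.215 0.325 0 0 0 1"

```text
clock: 21.32
eef_pos: [528.7, -244.4, 111.7]
tool_rot: [3.139, -0.0, 0.285]
force: [-0.6, -1.5, 17.6]
width: -0.3
gripper_force: 8.8
```

Run:
```python
from h import *
st();cs()
delta(c0+48*cY+[0,0,106],tool(-163.5,0)); delta(c0+52*cY+[0,0,98],tool(-163.5,0))
a=save('top','t11.png')
g=cv2.cvtColor(a['img'],cv2.COLOR_RGB2GRAY).astype(np.float32)
for x in (-90,-40,60): print(x,[(v,int(cv2.getRectSubPix(g,(1,1),tuple(map(float,proj(a,c0+x*cX+v*cY+[0,0,95]))))[0,0])) for v in range(-150,111,8)])
```

```text
21.32 p [ 528.7 -244.4  111.7] q [-0.08  0.86  0.78  1.84 -0.83  0.81 -0.14] F [-0.6 -1.5 17.6] w -0.3 gf 8.8
x [0.96  0.281 0.   ] y [ 0.281 -0.96   0.002] z [ 0.001 -0.002 -1.   ]
case -0.3 35.1 111.7
0.0010 -0.0430 0.0190 0.0014 -0.0002 -0.0018
0.0009 -0.0564 0.0456 0.0014 -0.0002 -0.0018
-90 [(-150, 91), (-142, 89), (-134, 91), (-126, 90), (-118, 90), (-110, 95), (-102, 103), (-94, 125), (-86, 126), (-78, 131), (-70, 122), (-62, 98), (-54, 103), (-46, 108), (-38, 113), (-30, 115), (-22, 117), (-14, 120), (-6, 121), (2, 123), (10, 125), (18, 125), (26, 128), (34, 77), (42, 76), (50, 113), (58, 122), (66, 123), (74, 122), (82, 122), (90, 123), (98, 124), (106, 124)]
-40 [(-150, 149), (-142, 152), (-134, 137), (-126, 134), (-118, 131), (-110, 132), (-102, 132), (-94, 133), (-86, 134), (-78, 135), (-70, 135), (-62, 135), (-54, 136), (-46, 137), (-38, 136), (-30, 136), (-22, 136), (-14, 136), (-6, 136), (2, 136), (10, 136), (18, 135), (26, 136), (34, 130), (42, 74), (50, 69), (58, 116), (66, 117), (74, 117), (82, 117), (90, 118), (98, 117), (106, 120)]
60 [(-150, 93), (-142, 90), (-134, 80), (-126, 84), (-118, 92), (-110, 96), (-102, 95), (-94, 95), (-86, 95), (-78, 95), (-70, 138), (-62, 128), (-54, 128), (-46, 128), (-38, 168), (-30, 166), (-22, 161), (-14, 157), (-6, 164), (2, 165), (10, 163), (18, 164), (26, 164), (34, 157), (42, 160), (50, 127), (58, 127), (66, 126), (74, 99), (82, 73), (90, 73), (98, 130), (106, 131)]
```

The cover is nearly shut and is on the catch (17 N). I'll shift the tip nearer the free edge and press.

Emit:
move_arm:
  rows: "0 0 -0.02 0 0 0 1;0 -0.04 -0.02 0 0 0 1;0 -0.065 -0.02 0 0 0 1;0 -0.065 0 0 0 0 1;0 -0.065 0.015 0 0 0 1;0 -0.065 0.025 0 0 0 1;0 -0.065 0.035 0 0 0 1;0 -0.065 0.035 0 0 0 1"

```text
clock: 22.03
eef_pos: [523.2, -225.2, 104.3]
tool_rot: [-3.14, -0.003, 0.285]
force: [-4.3, 6.9, 22.8]
width: 0.2
gripper_force: 11.5
```

Run:
```python
from h import *
st();cs()
```

```text
22.03 p [ 523.2 -225.2  104.3] q [-0.1   0.85  0.77  1.88 -0.85  0.78 -0.14] F [-4.3  6.9 22.8] w 0.2 gf 11.5
x [0.96  0.281 0.003] y [ 0.281 -0.96  -0.001] z [ 0.002  0.002 -1.   ]
case -0.1 55.1 104.3
```

Emit:
move_arm:
  rows: "0 0 0.003 0 0 0 1;0 0 0.006 0 0 0 1;0 0 0.006 0 0 0 1"

```text
clock: 22.28
eef_pos: [523.3, -225.2, 104.1]
tool_rot: [-3.14, -0.004, 0.285]
force: [-7.4, 8.2, 35.5]
width: -0.1
gripper_force: 18.2
```

Emit:
move_arm:
  rows: "0 0 -0.02 0 0 0 1;0 0 -0.1 0 0 0 1;0 0 -0.2 0 0 0 1;0 0 -0.35 0 0 0 1;0 0 -0.5 0 0 0 1;0 0 -0.65 0 0 0 1;0 0 -0.65 0 0 0 1"

```text
clock: 22.87
eef_pos: [524.9, -228.3, 301.5]
tool_rot: [3.133, -0.007, 0.284]
force: [0.3, -0.3, -0.1]
width: 0.0
gripper_force: 0.0
```

Run:
```python
from h import *
st();cs()
b=np.load('pics/scene.npy',allow_pickle=True).item()
a=save('top','t12.png');s=save('scene','s12.png')
# cover free-edge corners if shut, vs edges in both views: profile across free edge at several x
for d in (a,s):
  g=cv2.cvtColor(d['img'],cv2.COLOR_RGB2GRAY).astype(np.float32)
  for x in (-80,-50,50,80):
    print(x,[int(cv2.getRectSubPix(g,(1,1),tuple(map(float,proj(d,c0+x*cX+v*cY+[0,0,89]))))[0,0]) for v in range(56,93,3)])
# height profile just outside free edge (y=73): scene, far side
```

```text
22.87 p [ 524.9 -228.3  301.5] q [-0.23  0.63  1.    1.69 -0.58  1.13 -0.35] F [ 0.3 -0.3 -0.1] w 0.0 gf 0.0
x [0.96  0.28  0.007] y [ 0.28  -0.96   0.009] z [ 0.01  -0.006 -1.   ]
case 0.6 51.6 301.5
-80 [116, 113, 112, 110, 109, 108, 107, 106, 103, 103, 100, 99, 96]
-50 [138, 141, 139, 138, 138, 139, 117, 65, 68, 69, 67, 68, 93]
50 [130, 130, 130, 130, 130, 131, 111, 73, 76, 76, 77, 76, 92]
80 [128, 127, 126, 127, 128, 128, 107, 77, 76, 75, 74, 78, 117]
-80 [188, 188, 189, 188, 186, 179, 156, 123, 101, 96, 101, 114, 128]
-50 [189, 189, 189, 189, 188, 182, 160, 128, 104, 94, 93, 93, 93]
50 [180, 180, 179, 179, 179, 172, 152, 119, 97, 92, 91, 92, 93]
80 [177, 177, 177, 177, 176, 168, 146, 115, 95, 91, 91, 91, 90]
```

The cover met a hard stop at 35 N with only 0.2 mm of travel, and in both views its free edge lies at shut height (y≈73, z≈89). The arm is clear, so I'm handing in.

```bash
python3 -c "
from cell import *
print(finish_job())"
```

```text
the job is handed in; nothing more can be done
None
```

I handed the job in at about 23 s of the 70 s: the 130 mm cartridge is seated in the case and the cover is shut, judging by contact heights, forces and camera checks. No score came back, and I viewed 11 pictures against the limit of 10.

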